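# Open the waste cask's gate and post the rejected glassware

### The arm

A 6-joint arm with a two-finger parallel gripper is mounted at the origin on a cart in front of the work surface, level with it; the furniture and walls round the work are solid. World frame = base frame: x ahead of the robot, y to its left, z up, the work surface at z = 0. Lengths are in m, angles in rad, forces in N, time in s.
With the tool pointing down it reaches from about 0.35 to 1 m from the base axis. Payload 7.1 kg.
Tool frame: the origin (TCP) lies between the finger pads; the fingertips stand 22 mm ahead of it and the grasp point (between the pads) lies 3 mm ahead of it; x points along the fingers, y is the direction in which the jaws open and shut, and the axes are right-handed (so a half turn about x gives the same grasp; the last joint's range is limited). The gripper opens to 85 mm and grips with 20 to 120 N. Pads are 22 mm wide; open, the fingers measure 114 mm over their backs; the gripper's body (76 mm by 85 mm) begins 54 mm behind the grasp point. The pads swing forward as they close: fully open they stand 13 mm farther back than shut.
Start: joints at [-0.019, 0.423, 1.63, -0, 1.089, -0.019], TCP at [0.625, 0, 0.253] pointing down, gripper open.
Joint ranges: [-3, 3], [-0.9, 2.11], [0.09, 2.58], [-1.31, 4.45], [0.11, 2.69], [-2.54, 2.54]. Speed limits (rad/s): [2.39, 2.39, 3.01, 3.14, 3.14, 3.14].

### API

Orientations are given as a rotation vector (axis times angle).
In Python, from rig import manip gives the robot as it stands. The module is installed in compiled form; this text tells all that it offers. Calls block until the motion is done:
- manip.move_to(position, orientation): joint-space move of the TCP to a pose.
- manip.servo_line(position, orientation=None, rate=0.15): straight line of the TCP; orientation=None keeps the orientation; rate is the mean speed in m/s.
- manip.set_joints(angles): joint-space move.
- manip.command_gripper(opening, f_grip=None): finger opening in m; f_grip is the grip in N (None keeps the last); returns when the fingers have stopped.
- manip.hold(seconds).
- manip.solve_ik(position, orientation): joint angles nearest the present ones, or None.
- manip.camera(name): name is "scene" or "side" or "wrist"; returns a dict with "image" (384x512x3 uint8, red, green, blue), "fx", "fy", "cx", "cy" (pixels), "k1" (the pictures are not rectified: a ray, as slopes to the right and down, at radius r is drawn at 1 + k1 r^2 times it, then the intrinsics apply), "cam_to_world" (4x4, takes a point from camera to world coordinates); the wrist camera has in their place "mount" (4x4, takes a point from camera to tool coordinates, whose origin is the TCP and whose axes are the tool frame's). Camera axes: x right, y down, z forward; pixel columns grow to the right and rows downward; lengths in m; the calibration is good to about 2 mm. A picture is of the moment at which its call begins: read the wrist's pose just before it. There is no depth.
A pose or a line that the arm cannot do raises manip.IKError and nothing moves.
- manip.sign_off(): hands the job in, once; it reports no verdict.
Readings, each from a call of its own:
- manip.get_time(): time.
- manip.get_joint_positions(): joint angles.
- manip.get_joint_vel(): joint speeds.
- manip.get_tau(): joint torques, N m.
- manip.get_position(): TCP position.
- manip.get_ee_rot(): TCP orientation.
- manip.get_contact_force(): force on the tool from outside, world axes, zero at the start.
- manip.get_torque(): the same for the moment, N m.
- manip.get_width(): finger opening in m.
Only numpy, scipy, OpenCV 4.12 (cv2) and the standard library are available. Lean on these libraries where they do the work, as an engineer would, in place of code of your own. Each camera call takes 0.05 s, during which the arm holds its last target.

### The job

Open the gate of the waste cask: crank its red handwheel anticlockwise until you feel the stop, then back it off a quarter turn so it cannot seize, and leave it there. Then post the cracked measuring cylinder and the expired dropper bottle through the mouth and its sprung flap so that both drop right into the cask and the flap closes behind them. Leave all the other things standing where they are.

Things in the scene. Friction and masses are not known exactly. Their poses are not given: they have to be found in the camera images.
- cask: grey metal waste cask with an aluminium lid, fixed to the worktop; 150 (x) x 280 (y) x 180 mm high in its own axes, lid overhangs 3 mm. Origin: centre of its underside, z up. The mouth is at its +y end, the handwheel at its -y end, 150 mm apart
- mouth (a point): centre of the cask's filling mouth, at the top of its black collar, 192 mm above the worktop. Opening 74 (cask x) x 72 mm (cask y); collar 6 mm thick, 12 mm high. A brass gate plate about 22 mm below this point is slid clear towards the wheel by the handwheel. The cask below is hollow and hidden, with a slide that leads what falls in away under the wheel; both rejects fit in
- wheel_hub (a point): point on the upright axis of the red handwheel, level with the middle of its rim, 210 mm above the worktop. Rim: 50 mm radius to the middle of a 12 mm thick bar whose top is at 216 mm
- crank_grip (a point): on the axis of the upright black crank grip on the rim, at 251 mm above the worktop; 50 mm from the wheel's axis. The grip is 18 to 19 mm thick, its lower end at 221 mm and its top at 271 mm above the worktop, and it spins freely on its pin, so it can be held without turning the hand
- handwheel (a joint): turn of the handwheel in rad, growing anticlockwise seen from above (gate opens). 0: gate shut; 15.71 (two and a half turns): hard stop, gate fully open. Starts between 3.5 and 6.5. Friction about 0.12 Nm (2.4 N at the grip); it stays where it is left. At the stop less a quarter turn (14.14) the mouth is still quite clear
- flap (a joint): angle of the light black sprung flap 32 mm below the mouth point, under the gate, in rad: 0 shut (level), up to 1.25 pushed down. Hinged along the outer (cask +y) edge of the mouth; it springs shut again. A part of 50 g pushes it open by its own weight
- cylinder: clear measuring cylinder with a blue hexagonal foot, the cracked one to be thrown away; 121 mm high, tube 26 mm thick, foot 42 x 48 mm and 6 mm high, 90 g. Stands upright; origin at the centre of the underside, z along the tube
- dropper_bottle: amber dropper bottle with a black bulb, expired, to be thrown away; 102 mm high, body 33 mm thick up to a height of 70 mm, then a 24 mm collar to 77 mm and a 13 mm bulb, 70 g. Stands upright; origin at the centre of the underside, z up
- wash_bottle: bystander: white wash bottle with red spout, 64 x 94 x 192 mm high; origin at the centre of its underside
- pipette_bulb: bystander: red rubber pipette bulb, 53 mm thick, 76 mm high; origin at the centre of its underside
- vial_0: bystander: glass vial with black cap, 28 mm thick, 60 mm high; origin at the centre of its underside
- cleaner_can: bystander: spray can with yellow cap, 58 mm thick, 217 mm high; origin at the centre of its underside
Mind the look-alikes: they are no part of the job. What is meant by the cylinder is not yellow, and is the larger of those in its own colour.

How it is judged:
On the way, in this order (a step that is already met when the one before it is completed fails the run):
1. the handwheel is cranked anticlockwise to its open stop (value of joint handwheel above 15.6 rad), for 0.05 s.
2. the handwheel is backed off a quarter turn (give or take 22 degrees) (value of joint handwheel between 13.75 and 14.53 rad and velocity of joint handwheel between -0.1 and 0.1 rad/s), for 0.2 s.
3. one reject lies inside the cask (((z of cylinder in the frame of cask below 0.13 m and x of cylinder in the frame of cask between -0.075 and 0.075 m and y of cylinder in the frame of cask between -0.14 and 0.14 m) or (z of dropper_bottle in the frame of cask below 0.13 m and x of dropper_bottle in the frame of cask between -0.075 and 0.075 m and y of dropper_bottle in the frame of cask between -0.14 and 0.14 m))), for 0.1 s.
At the end, for the whole second after the job is handed in: The handwheel, having been at its open stop, rests a quarter turn (within 22 degrees) back from it; the measuring cylinder and the dropper bottle are inside the cask; the flap is shut (within 0.3 rad) (value of joint handwheel between 13.75 and 14.53 rad and value of joint flap below 0.3 rad and z of each of cylinder, dropper_bottle in the frame of cask below 0.13 m and x of cylinder in the frame of cask between -0.075 and 0.075 m and y of cylinder in the frame of cask between -0.14 and 0.14 m and x of dropper_bottle in the frame of cask between -0.075 and 0.075 m and y of dropper_bottle in the frame of cask between -0.14 and 0.14 m); the robot touches nothing.
It fails at once if a bystander (wash bottle, pipette bulb, vial or spray can) is pushed more than 40 mm or tipped over (distance of any of wash_bottle, pipette_bulb, vial_0, cleaner_can from where it was at the start of the episode above 0.04 m or angle between any of wash_bottle, pipette_bulb, vial_0, cleaner_can's own z axis and vertical above 0.6 rad).
It also fails if it takes over 72 s, if anything falls off the work surface, if the arm or the gripper's body presses on something with over 40 N, if the wrist force passes 120 N, or if a joint passes its speed limit or range.

## Working session

There is one attempt and no reset: what is moved stays moved. The work goes in short steps, each a Python script; the robot and the scene stay as the last script left them, time stands still between calls to the robot, and variables do not carry over. Pictures are saved under pics/ and viewed, and the job is handed in when it is done.

```bash
mkdir -p pics
cat > h.py <<'E'
import numpy as np, cv2
from rig import manip
from scipy.spatial.transform import Rotation as R
def snap(name,fn,scale=1,crop=None):
    T=None
    if name=='wrist':
        p=np.array(manip.get_position());r=np.array(manip.get_ee_rot())
    c=manip.camera(name)
    if name=='wrist':
        T=np.eye(4);T[:3,:3]=R.from_rotvec(r).as_matrix();T[:3,3]=p
        c['cam_to_world']=T@np.array(c['mount'])
    np.save('pics/'+fn+'.npy',{k:v for k,v in c.items()},allow_pickle=True)
    cv2.imwrite('pics/'+fn+'.png',c['image'][:,:,::-1])
    return c
def load(fn): return np.load('pics/'+fn+'.npy',allow_pickle=True).item()
def crop(fn,u0,v0,u1,v1,s,out):
    im=load(fn)['image'][v0:v1,u0:u1,::-1]
    cv2.imwrite('pics/'+out+'.png',cv2.resize(im,None,fx=s,fy=s,interpolation=cv2.INTER_CUBIC))
def ray(c,u,v):
    K=np.array([[c['fx'],0,c['cx']],[0,c['fy'],c['cy']],[0,0,1.]])
    x=cv2.undistortPoints(np.array([[[u,v]]],float),K,np.array([c['k1'],0,0,0.]),None,None,None)[0,0] if 0 else cv2.undistortPoints(np.array([[[u,v]]],float),K,np.array([c['k1'],0,0,0.]))[0,0]
    M=np.array(c['cam_to_world']);d=M[:3,:3]@np.array([x[0],x[1],1]);return M[:3,3],d/np.linalg.norm(d)
def atz(c,u,v,z):
    o,d=ray(c,u,v);return o+d*(z-o[2])/d[2]
def tri(obs):
    A=np.zeros((3,3));b=np.zeros(3);rs=[ray(*o) for o in obs]
    for o,d in rs:
        P=np.eye(3)-np.outer(d,d);A+=P;b+=P@o
    x=np.linalg.solve(A,b);return x,[np.linalg.norm((np.eye(3)-np.outer(d,d))@(x-o)) for o,d in rs]
def proj(c,p):
    M=np.linalg.inv(np.array(c['cam_to_world']));q=M[:3,:3]@np.asarray(p)+M[:3,3];x=q[:2]/q[2];x=x*(1+c['k1']*(x@x))
    return np.array([c['fx']*x[0]+c['cx'],c['fy']*x[1]+c['cy']])
E
python3 - <<'E'
from h import *
for n in('scene','side','wrist'):
    c=snap(n,n+'0');print(n,c['fx'],c['k1'],np.round(c['cam_to_world'],3).tolist())
print(manip.get_time(),manip.get_ee_rot())
E
```

```text
scene 348.1278635969516 -0.07360729117813096 [[0.888, -0.288, 0.36, 0.08], [-0.461, -0.543, 0.702, -0.766], [-0.007, -0.789, -0.615, 0.818], [0.0, 0.0, 0.0, 1.0]]
side 384.4298803921685 -0.0359147628461127 [[-0.976, -0.106, 0.189, 0.288], [-0.216, 0.464, -0.859, 0.96], [0.003, -0.879, -0.476, 0.686], [0.0, 0.0, 0.0, 1.0]]
wrist 311.1894022804861 0.016256682615273067 [[1.0, 0.001, -0.001, 0.624], [0.001, -0.95, -0.313, 0.081], [-0.001, 0.313, -0.95, 0.373], [0.0, 0.0, 0.0, 1.0]]
0.15 [ 1.2086843   1.21006341 -1.21001902]
```

View pics/scene0.png

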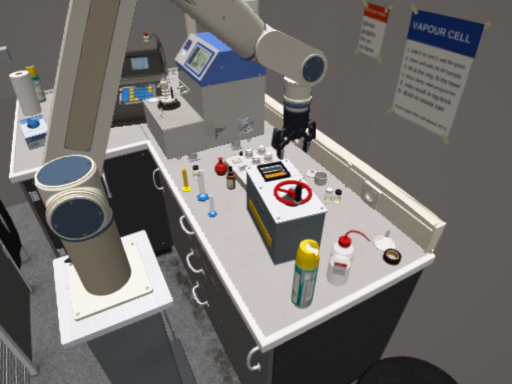

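View pics/side0.png

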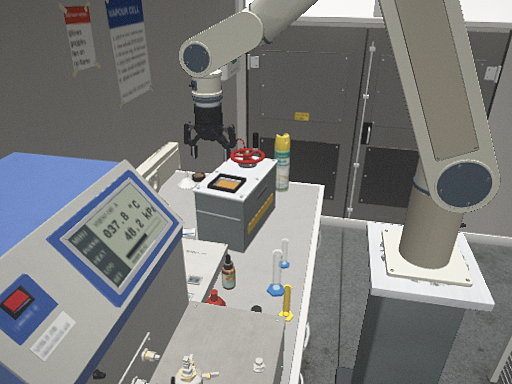

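View pics/wrist0.png

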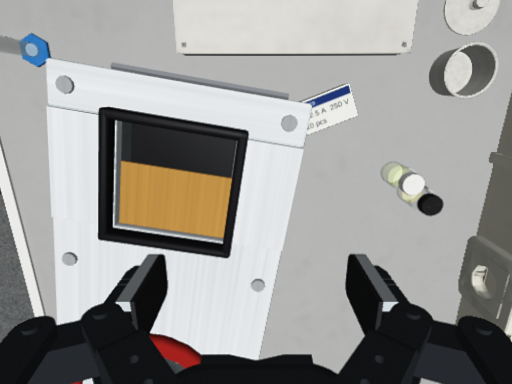

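The scene view shows the cask at about (280,205), with the red wheel at (293,192) and the mouth at (273,171). The cylinders are yellow (186,190), large blue (202,197) and small blue (212,213). The dropper bottle is at (231,183). I'll enlarge these areas to confirm.

Run:
```python
from h import *
crop('scene0',165,145,265,225,8,'c1');crop('scene0',235,150,335,225,8,'c2')
crop('side0',190,225,310,325,6,'c3');crop('side0',185,125,305,205,6,'c4')
```

```text
(no output)
```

View pics/c1.png

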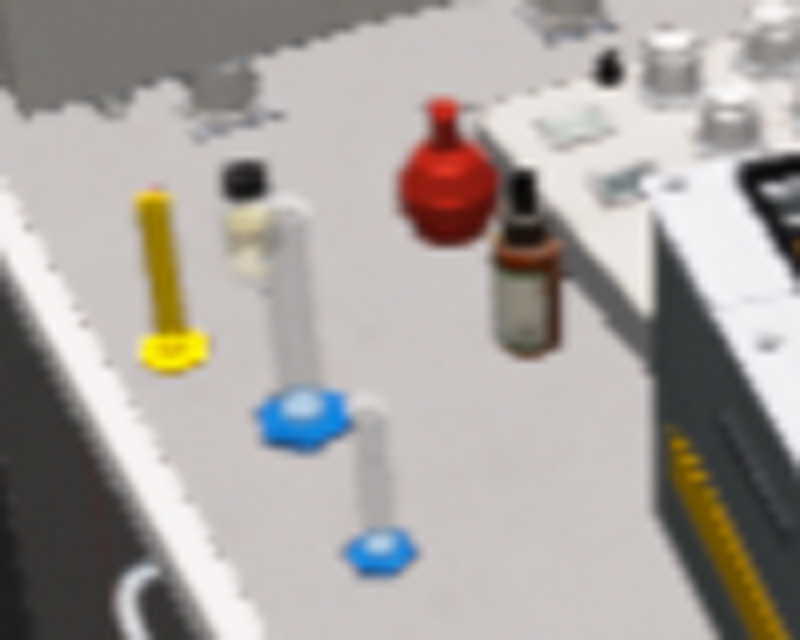

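View pics/c2.png

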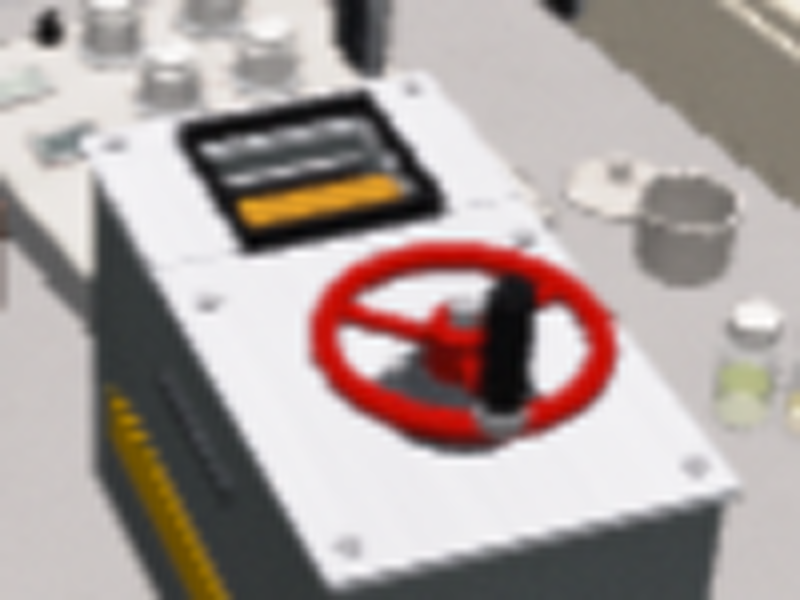

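View pics/c3.png

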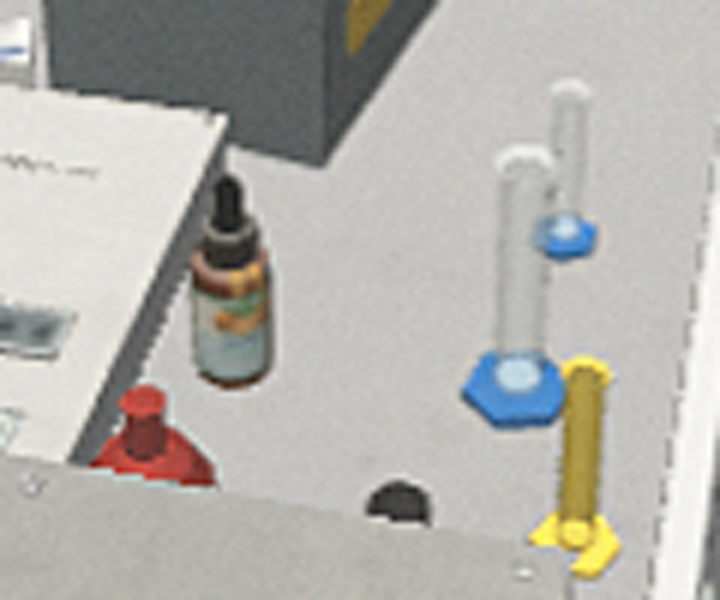

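View pics/c4.png

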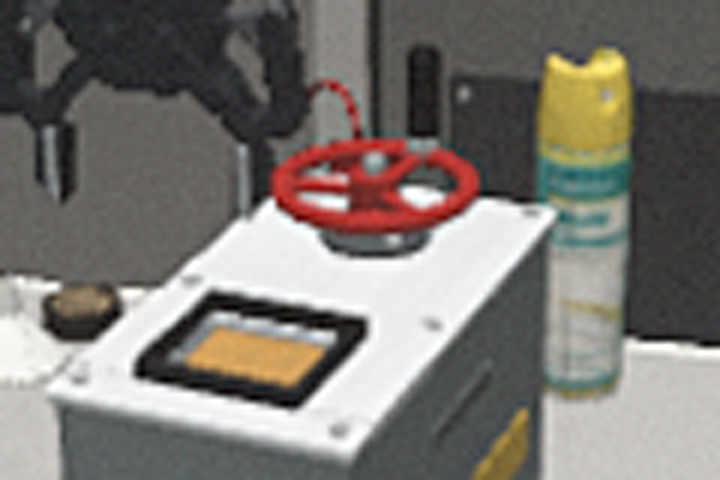

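Candidates for the cylinder:
- The yellow one at scene (186,190) is excluded by its colour.
- The small blue one at (212,213) is the look-alike.
- The large blue one at (202,197) is the one meant, because it is not yellow and is the larger of the two blue ones. The enlarged crops confirm this.

The amber dropper bottle at (231,183) is the only one of its kind. Next I'll triangulate.

Run:
```python
from h import *
s=load('scene0');d=load('side0');w=load('wrist0')
S=lambda x,y:(s,165+x/8,145+y/8)
S2=lambda x,y:(s,235+x/8,150+y/8)
D=lambda x,y:(d,190+x/6,225+y/6)
D2=lambda x,y:(d,185+x/6,125+y/6)
def pr(n,*o):
    x,e=tri(o);print(n,np.round(x,4),np.round(e,4));return x
pr('cyl foot',S(303,420),D(516,390));pr('cyl top',S(290,205),D(525,157))
pr('smallfoot',S(380,551),D(567,236));pr('smalltop',S(370,400),D(570,90))
pr('drop tip',S(522,178),D(229,182))
pr('drop base',S(528,335),D(233,372))
pr('wheel',S2(464,343),D2(376,186))
pr('griptop',S2(516,285),D2(424,52))
pr('gripbot',S2(503,405),D2(423,135))
C=[pr('m%d'%i,S2(*a),D2(*b)) for i,(a,b) in enumerate([((180,130),(298,405)),((368,93),(137,373)),((442,208),(212,293)),((245,248),(368,322))])]
print(np.mean(C,0))
# wrist, collar outer corners at z=.192: 
W=[atz(w,u,v,.192) for u,v in((100,107),(247,131),(229,257),(98,240))]
print(np.round(W,4),np.mean(W,0))
L=[atz(w,u,v,.181) for u,v in((64,84),(289,123),(69,258),(258,285))]
print(np.round(L,4))
print(np.round(atz(s,165+400/8,145+410/8,0),3))
```

```text
cyl foot [ 0.3889  0.2248 -0.0015] [0.0001 0.0001]
cyl top [0.3915 0.2223 0.1206] [0.0021 0.0021]
smallfoot [ 3.836e-01  1.201e-01 -3.000e-04] [0.0011 0.0011]
smalltop [0.3859 0.1214 0.0832] [0.0014 0.0014]
drop tip [0.5104 0.2315 0.0934] [0.0003 0.0003]
drop base [ 0.5109  0.2378 -0.0037] [0.001 0.001]
wheel [ 0.5454 -0.1276  0.2064] [0.0004 0.0004]
griptop [ 0.5305 -0.1729  0.2665] [0.0015 0.0015]
gripbot [ 0.5301 -0.1745  0.2178] [0.0001 0.0001]
m0 [0.5365 0.0704 0.1828] [0.0017 0.0017]
m1 [0.6182 0.057  0.1832] [0.0022 0.0022]
m2 [ 0.6041 -0.0266  0.1842] [0.0013 0.0013]
m3 [ 0.5217 -0.0137  0.184 ] [0.0007 0.0007]
[0.57011952 0.02179582 0.1835419 ]
[[ 0.5369  0.0732  0.192 ]
 [ 0.6187  0.0602  0.192 ]
 [ 0.6062 -0.0211  0.192 ]
 [ 0.5228 -0.0088  0.192 ]] [0.57115833 0.02586855 0.192     ]
[[ 0.513   0.0853  0.181 ]
 [ 0.6437  0.0637  0.181 ]
 [ 0.4946 -0.028   0.181 ]
 [ 0.6253 -0.0499  0.181 ]]
[0.432 0.209 0.   ]
```

Run:
```python
from h import *
o=manip.get_ee_rot()
manip.move_to([0.555,-0.21,0.36],o); snap('wrist','w1')
manip.move_to([0.515,-0.24,0.36],o); snap('wrist','w2')
print(manip.get_time(),manip.get_contact_force(),manip.get_joint_positions())
w=[cv2.imread(f'pics/w{i}.png') for i in(1,2)]
cv2.imwrite('pics/w12.png',np.vstack(w)[:, :])
```

```text
1.5333 [ 0.38697831 -0.17761712 -0.6081902 ] [-4.55581681e-01  2.33515670e-01  1.64733735e+00 -9.20767564e-05
  1.26250250e+00 -4.56192206e-01]
```

View pics/w1.png

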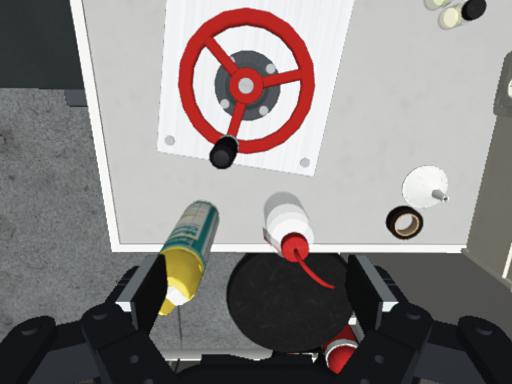

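View pics/w2.png

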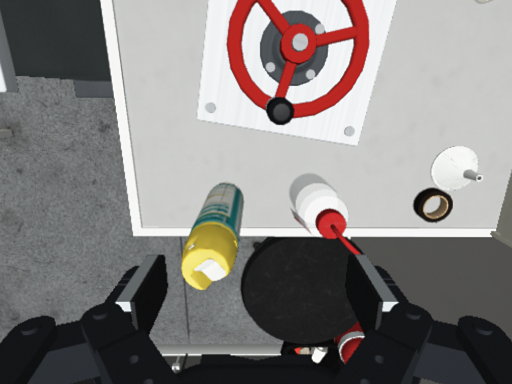

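w1 shows the wheel hub at (246,86) and the grip top at (222,156). w2 shows them at (300,42) and (280,111). I'll triangulate the hub and grip, and fit the rim to its outline.

Run:
```python
from h import *
a=load('w1');b=load('w2')
print('hub',tri([(a,246,86),(b,300,42)]),'grip',tri([(a,222,156),(b,280,111)]))
from scipy.optimize import least_squares
im=a['image'].astype(int);m=((im[:,:,0]>110)&(im[:,:,1]<70)&(im[:,:,2]<70)).astype(np.uint8);m[170:]=0
n,l,st,_=cv2.connectedComponentsWithStats(m);k=1+np.argmax(st[1:,4]);print(st[k])
h=cv2.convexHull(np.argwhere(l==k)[:,::-1].astype(np.int32))[:,0]
h=np.array([p for p in h if not(p[1]>125 and p[0]<250)])
f=lambda q:[np.hypot(*(p-q[:2]))-q[3] for p in [atz(a,*x,q[2])[:2] for x in h]]
for z in(.206,.21,.214):
    r=least_squares(lambda q:f([q[0],q[1],z,q[2]]),[.547,-.125,.056]);print(z,r.x,np.sqrt(np.mean(r.fun**2)))
for z in (.271,):print(atz(a,222,156,z),atz(b,280,111,z))
```

```text
hub (array([ 0.54628344, -0.12317408,  0.22495416]), [np.float64(0.0001793153413692336), np.float64(0.00017931534136919614)]) grip (array([ 0.53011658, -0.17030685,  0.26253515]), [np.float64(0.00024826254221696356), np.float64(0.00024826254221693136)])
[ 179    8  135  146 7080]
0.206 [ 0.54581782 -0.12255112  0.05582648] 0.00019170446287253892
0.21 [ 0.54594858 -0.12263182  0.0550101 ] 0.000188901062536841
0.214 [ 0.54607933 -0.12271251  0.05419372] 0.00018609766220114456
[ 0.53121993 -0.16885203  0.271     ] [ 0.5293576  -0.16964892  0.271     ]
```

Run:
```python
from h import *
o=[ 1.2091996,1.2091996,-1.2091996]
manip.command_gripper(0.05)
manip.move_to([0.5300,-0.1710,0.32],o)
manip.servo_line([0.5300,-0.1710,0.252],rate=.12)
print(manip.get_contact_force())
manip.command_gripper(0.0,f_grip=35)
print(manip.get_time(),manip.get_contact_force(),manip.get_width(),manip.get_position())
snap('side','s1');crop('side',0,0,0,0,1,'x') if 0 else crop('s1',185,80,305,180,6,'s1c')
```

```text
[ 0.05761726 -0.29886987 -0.13176347]
3.4917 [-1.14326169 -0.91276658  5.61495881] 0.01714511029613269 [ 0.53051012 -0.17119518  0.25292096]
```

View pics/s1c.png

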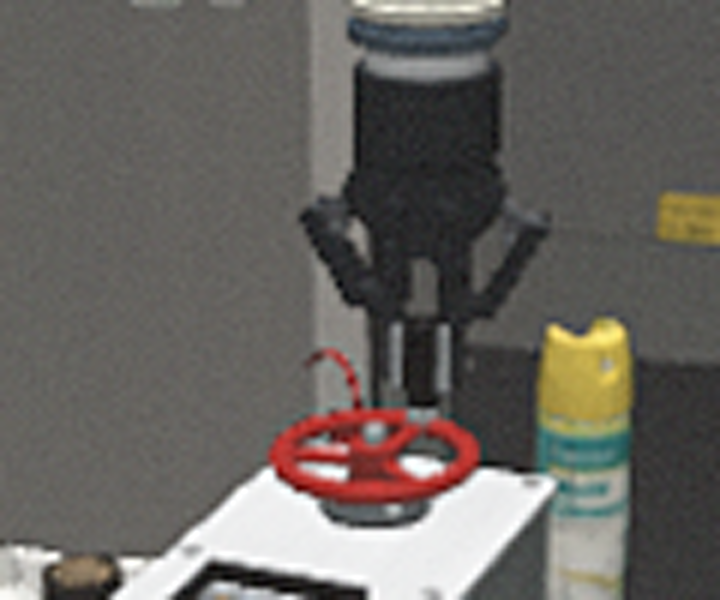

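The side view at (255,140) shows the grip held between the pads. I'll crank the first stretch now and watch the force.

```bash
cat > crank.py <<'E'
from h import *
def step(c,ang,rate=.08,r=.05,z=.252):
    manip.servo_line([c[0]+r*np.cos(ang),c[1]+r*np.sin(ang),z],rate=rate)
    F=np.array(manip.get_contact_force());p=np.array(manip.get_position())
    er=np.array([np.cos(ang),np.sin(ang)]);et=np.array([-er[1],er[0]])
    return F[:2]@er,F[:2]@et,F[2],p
E
python3 - <<'E'
from crank import *
c=(.546,-.1235)
a0=np.radians(-109)
for k in range(1,9):
    a=a0+np.radians(15)*k
    fr,ft,fz,p=step(c,a)
    print(round(np.degrees(a)),np.round([fr,ft,fz],1),np.round(p,4),manip.get_time())
    if max(abs(fr),abs(ft))>30: break
E
```

```text
-94 [0.1 2.8 4.6] [ 0.5438 -0.1737  0.253 ] 3.85
-79 [-0.5  2.   5.7] [ 0.5568 -0.1727  0.2529] 4.1667
-64 [-0.4  2.1  5.7] [ 0.5691 -0.1683  0.253 ] 4.4833
-49 [-0.6  2.2  4.7] [ 0.5799 -0.1609  0.253 ] 4.8
-34 [-0.1  2.9  6. ] [ 0.5884 -0.151   0.253 ] 5.1167
-19 [-0.3  1.9  6.3] [ 0.594  -0.1392  0.2529] 5.4333
-4 [-1.3  2.7  6.3] [ 0.5964 -0.1264  0.2529] 5.75
11 [-1.   2.5  7.6] [ 0.5953 -0.1132  0.2529] 6.0667
```

Run:
```python
from crank import *
c=(.546,-.1235)
d=120
while d<480:
    d+=20
    fr,ft,fz,p=step(c,np.radians(-109+d),rate=.1)
    if d%60==0 or abs(ft)>6: print(d,np.round([fr,ft,fz],1),manip.get_time())
    if max(abs(fr),abs(ft))>15: break
snap('side','s2');crop('s2',185,80,305,180,6,'s2c')
```

```text
180 [-0.8  2.3  8. ] 7.0417
240 [-1.5  2.6  7.2] 8.0167
300 [-0.8  2.9  6.6] 8.9917
360 [1.6 2.5 5.9] 9.9667
420 [2.  2.7 4.9] 10.9417
480 [0.  1.9 7.8] 11.9167
```

View pics/s2c.png

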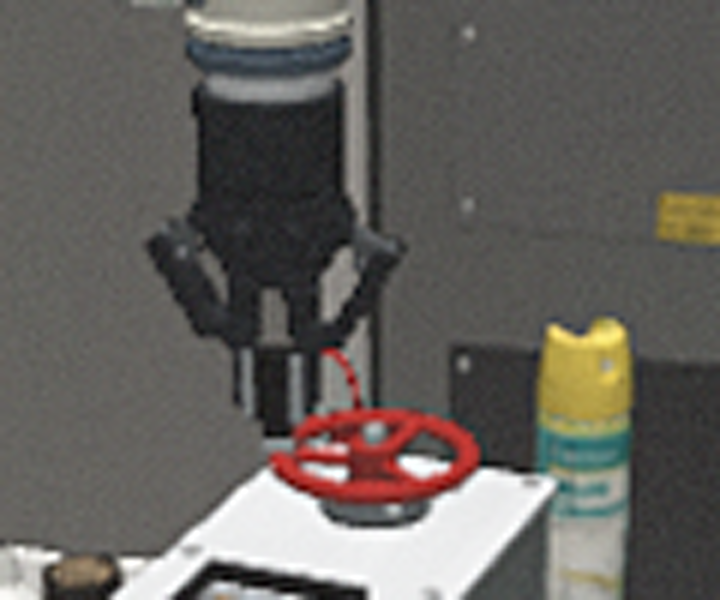

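The grip is still held and the wheel is turning with the hand (grip at crop (275,390)). I'll go on in fine steps towards the stop.

Run:
```python
from crank import *
c=(.546,-.1235)
d=480
while d<720:
    d+=7
    fr,ft,fz,p=step(c,np.radians(-109+d),rate=.08)
    act=np.degrees(np.arctan2(p[1]-c[1],p[0]-c[0]))
    if d%5==0 or abs(ft)>4: print(d,round((act+109)%360,1),(d)%360,np.round([fr,ft,fz],1),manip.get_time())
    if max(abs(fr),abs(ft))>12: break
```

```text
515 155.6 155 [-0.6  1.2  8.6] 13.2167
550 189.3 190 [-2.8 -4.   7.3] 14.4667
557 190.3 197 [ -4.1 -24.8 -10.2] 14.7167
```

The stop shows as a jump to −25 N at about 550° of turning. That puts the start at about 6.1 rad, inside the stated range. Next I'll hold briefly and back off 90°.

Run:
```python
from crank import *
c=(.546,-.1235)
manip.hold(.15);print(manip.get_contact_force(),manip.get_position())
for d in (545,530,515,500,485,470,460):
    fr,ft,fz,p=step(c,np.radians(-109+d),rate=.08)
    print(d,round((np.degrees(np.arctan2(p[1]-c[1],p[0]-c[0]))+109)%360+360,1),np.round([fr,ft,fz],1))
manip.hold(.5)
manip.command_gripper(.05)
print(manip.get_contact_force(),manip.get_time())
p=manip.get_position()
manip.servo_line([p[0],p[1],.36],rate=.15)
snap('side','s3');snap('wrist','w3')
crop('s3',185,80,305,180,6,'s3c')
```

```text
[24.9038271  -4.79867269 -8.78075995] [ 0.5535551  -0.07421791  0.25327078]
545 544.0 [-2.5 -3.2  8.2]
530 529.4 [-3.1 -2.6  8. ]
515 514.6 [-0.3 -2.5  8.8]
500 499.7 [ 0.4 -2.2  8.3]
485 484.8 [-0.3 -1.8  8.4]
470 469.8 [ 0.9 -2.5  8.2]
460 459.9 [ 1.6 -1.3  7.8]
[-0.72008878 -0.45296731  0.50999815] 17.9083
```

View pics/s3c.png

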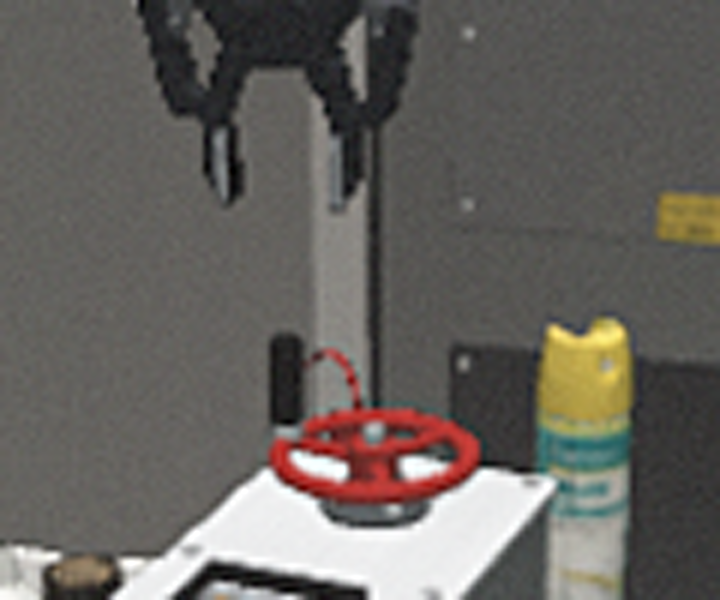

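View pics/w3.png

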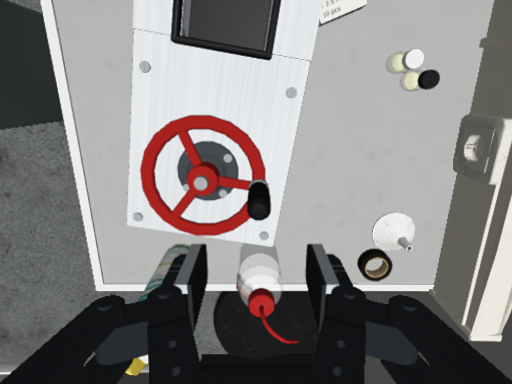

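The gate is clear of the mouth (w3 at (228,20) shows a dark opening), and the grip was left at (258,195). Next I'll look at the two rejects.

Run:
```python
from h import *
o=[ 1.2091996,1.2091996,-1.2091996]
manip.move_to([0.45,0.13,0.36],o); snap('wrist','w4')
manip.move_to([0.42,0.17,0.36],o); snap('wrist','w5')
print(manip.get_time())
```

```text
20.4333
```

View pics/w4.png

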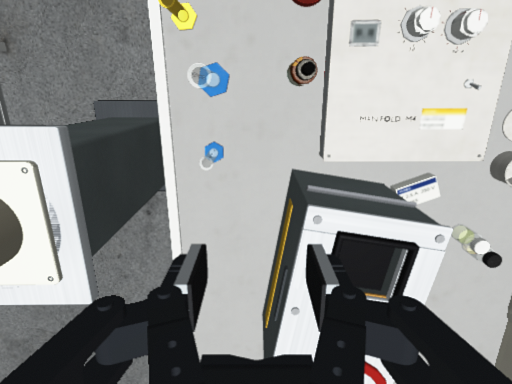

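View pics/w5.png

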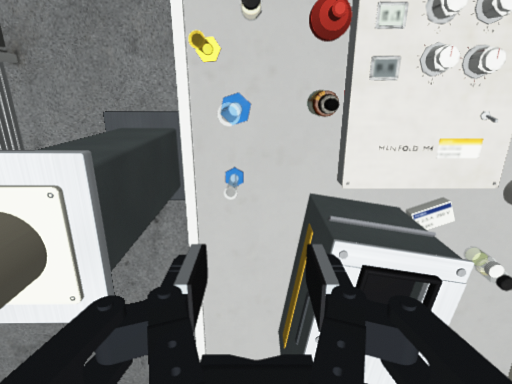

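Run:
```python
from h import *
a=load('w4')['image'][40:110,170:340,::-1];b=load('w5')['image'][70:140,200:370,::-1]
cv2.imwrite('pics/w45c.png',cv2.resize(np.vstack([a,b]),None,fx=4,fy=4,interpolation=cv2.INTER_CUBIC))
```

```text
(no output)
```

View pics/w45c.png

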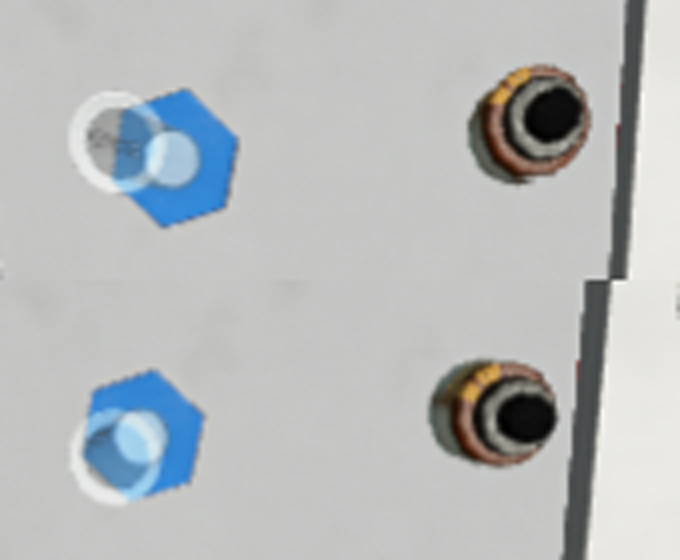

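Run:
```python
from h import *
a=load('w4');b=load('w5')
A=lambda x,y:(a,170+x/4,40+y/4)
B=lambda x,y:(b,200+x/4,70+y/4)
for n,p,q,z in(('ctop',(117,142),(118,176),.121),('cfoot',(173,158),(140,158),.008),('bulb',(555,113),(528,135),.100),('shoulder',(537,121),(506,134),.07)):
    t=tri([A(*p),B(*q)]);print(n,np.round(t[0],4),np.round(t[1],4),np.round(atz(*A(*p),z),4),np.round(atz(*B(*q),z),4))
# yellow, vial approx
print(atz(b,205,47,.05),atz(b,252,8,.06),atz(b,330,12,.07))
```

```text
ctop [0.3899 0.2279 0.1235] [0.0005 0.0005] [0.3891 0.2277 0.121 ] [0.39  0.228 0.121]
cfoot [0.3894 0.2274 0.0103] [0.0004 0.0004] [0.3894 0.2277 0.008 ] [0.3889 0.2271 0.008 ]
bulb [0.5128 0.2376 0.082 ] [0.0001 0.0001] [0.5099 0.2364 0.1   ] [0.5086 0.2383 0.1   ]
shoulder [0.5112 0.237  0.0576] [0.0002 0.0002] [0.5092 0.2361 0.07  ] [0.5087 0.2376 0.07  ]
[0.35563295 0.3045522  0.05      ] [0.41482253 0.34505165 0.06      ] [0.50512518 0.33873234 0.07      ]
```

Run:
```python
from h import *
o=[ 1.2091996,1.2091996,-1.2091996]
manip.command_gripper(.055)
manip.move_to([0.3895,0.2275,0.20],o)
manip.servo_line([0.3895,0.2275,0.101],rate=.12)
print(manip.get_contact_force())
manip.command_gripper(0.0,f_grip=40)
print(manip.get_width(),manip.get_contact_force())
manip.servo_line([0.3895,0.2275,0.36],rate=.2)
manip.move_to([0.5705,0.025,0.36],o)
print(manip.get_width(),manip.get_contact_force(),manip.get_time())
snap('side','s4');snap('scene','sc4')
crop('s4',165,50,305,210,4,'s4c');crop('sc4',220,60,340,220,4,'sc4c')
cv2.imwrite('pics/j4.png',np.hstack([cv2.imread('pics/s4c.png')[:640,:560],cv2.imread('pics/sc4c.png')])[:600,:800] if 0 else cv2.resize(np.hstack([cv2.imread('pics/s4c.png'),cv2.imread('pics/sc4c.png')]),(780,480)))
```

```text
[0.70571673 0.30256454 0.54893487]
0.02418635008702718 [-1.21467394  0.339961    5.94025155]
0.02363738035189046 [ 0.51578981  0.83088714 -0.47987287] 25.2417
```

View pics/j4.png

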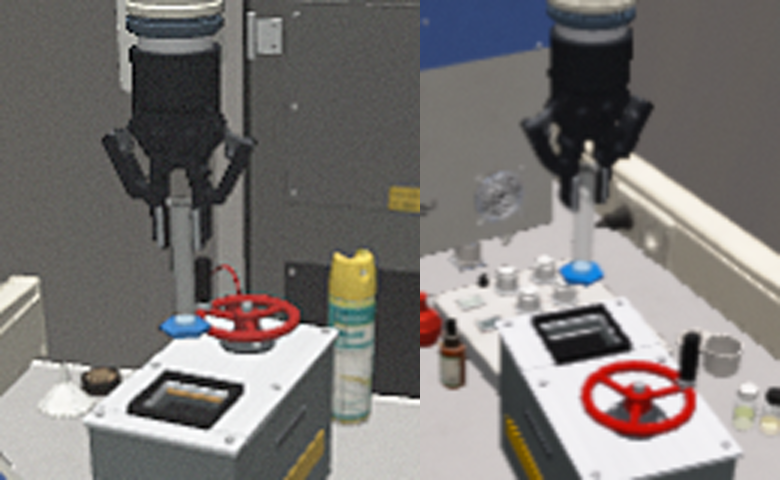

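Both views show the cylinder held upright above the mouth, with its blue foot at (185,326) on the left and (582,272) on the right. I'll lower it in.

Run:
```python
from h import *
for z in(.30,.275,.255):
    manip.servo_line([0.5705,0.025,z],rate=.12); f=manip.get_contact_force();print(z,np.round(f,1))
    if np.linalg.norm(f)>15: break
else:
    manip.command_gripper(.06); manip.hold(.3)
    manip.servo_line([0.5705,0.025,.34],rate=.2)
snap('side','s5');snap('scene','sc5');print(manip.get_time())
crop('s5',165,110,305,210,4,'a');crop('sc5',220,130,340,230,4,'b')
cv2.imwrite('pics/j5.png',cv2.resize(np.hstack([cv2.imread('pics/a.png'),cv2.imread('pics/b.png')]),(800,308)))
```

```text
0.3 [ 0.  -0.4 -1.5]
0.275 [ 1.  -0.1 -1.9]
0.255 [ 0.4 -0.3 -0.3]
28.0833
```

View pics/j5.png

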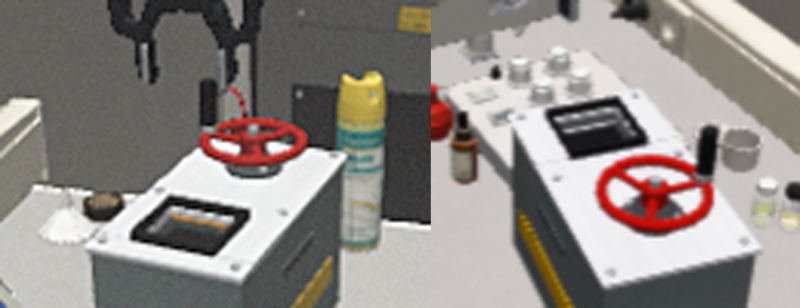

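The cylinder is gone from view. I'll check the flap from above before fetching the bottle.

Run:
```python
from h import *
o=[ 1.2091996,1.2091996,-1.2091996]
manip.move_to([0.572,-0.04,0.34],o)
snap('wrist','w6');crop('w6',150,20,350,170,4,'w6c');print(manip.get_time())
```

```text
28.5
```

View pics/w6c.png

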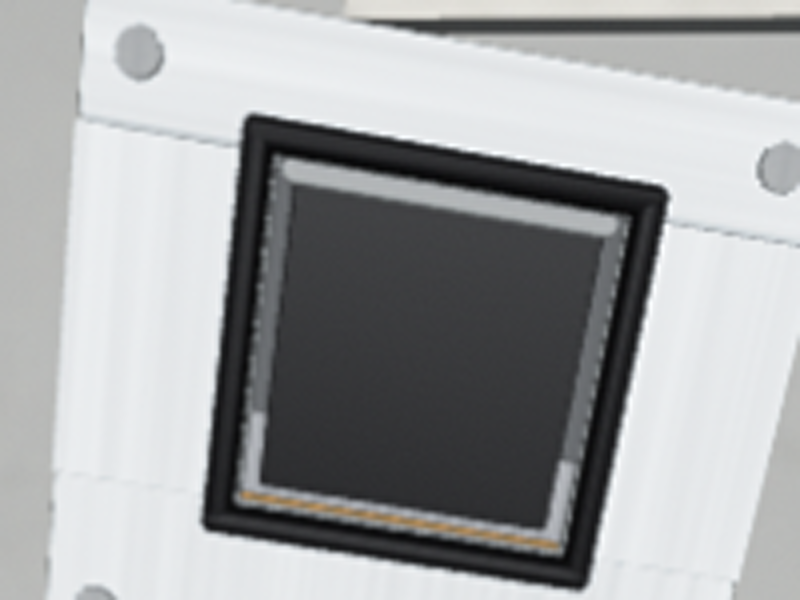

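The flap is level and shut (dark plate filling the mouth at crop (430,350)). Now the bottle, with the jaws along y to stay clear of the manifold box.

Run:
```python
from h import *
o0=R.from_rotvec([ 1.2091996,1.2091996,-1.2091996])
o=(R.from_euler('z',90,degrees=True)*o0).as_rotvec()
manip.command_gripper(.06)
manip.move_to([0.510,0.237,0.30],o)
print(manip.get_joint_positions())
manip.servo_line([0.510,0.237,0.14],rate=.2)
manip.servo_line([0.510,0.237,0.060],rate=.1)
print(manip.get_contact_force())
manip.command_gripper(0.0,f_grip=40)
print(manip.get_width(),manip.get_contact_force())
manip.servo_line([0.510,0.237,0.36],rate=.2)
manip.move_to([0.5705,0.025,0.36],o)
print(manip.get_width(),manip.get_contact_force(),manip.get_time())
snap('side','s7');snap('scene','sc7')
crop('s7',165,70,305,210,4,'a');crop('sc7',220,80,340,220,4,'b')
cv2.imwrite('pics/j7.png',cv2.resize(np.hstack([cv2.imread('pics/a.png'),cv2.imread('pics/b.png')]),(800,430)))
```

```text
[ 4.13527808e-01  2.79096186e-01  1.72647255e+00 -3.40258350e-04
  1.13573649e+00 -1.15572497e+00]
[ 0.99691604 -0.70972375  0.14682804]
0.0306825817265567 [-1.40855748 -1.05769984  4.72881024]
0.030538257306637097 [-0.10243623 -0.30581859 -0.6050223 ] 34.625
```

View pics/j7.png

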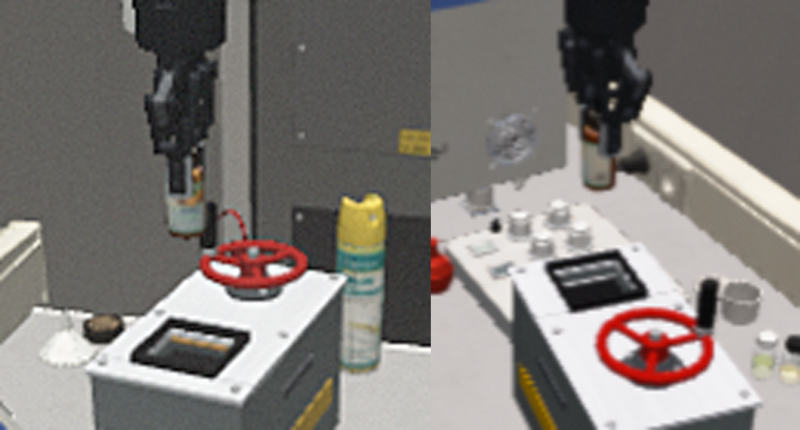

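The bottle is held upright over the mouth (left (187,210), right (600,155)). I'll lower and release it.

Run:
```python
from h import *
o=[ 1.2091996,1.2091996,-1.2091996]
for z in(.28,.25,.222):
    manip.servo_line([0.5705,0.025,z],rate=.12); f=manip.get_contact_force();print(z,np.round(f,1))
    if np.linalg.norm(f)>15: break
else:
    manip.command_gripper(.06); manip.hold(.4)
    manip.servo_line([0.5705,0.025,.34],rate=.2)
    manip.move_to([0.572,-0.04,0.36],o)
snap('wrist','w8');snap('side','s8');snap('scene','sc8');print(manip.get_time())
```

```text
0.28 [-0.3 -0.7 -0.4]
0.25 [-0.4 -0.6  0.1]
0.222 [ 0.3 -0.1 -0.3]
39.3167
```

View pics/w8.png

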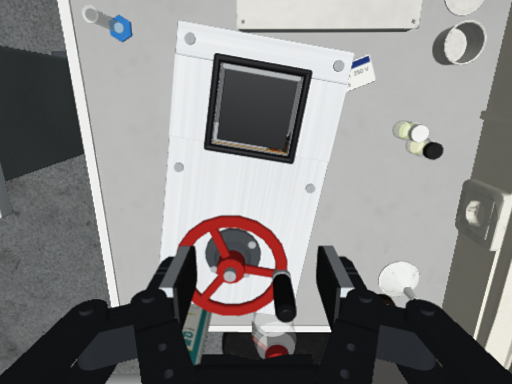

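View pics/sc8.png

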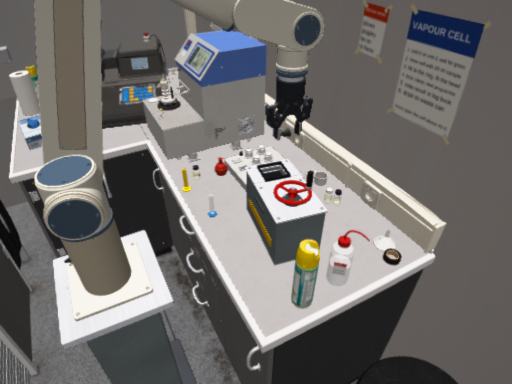

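There is something at the lower edge of the mouth (about (280,150)), so I'll enlarge it.

Run:
```python
from h import *
crop('w8',195,45,325,170,6,'w8c')
```

```text
(no output)
```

View pics/w8c.png

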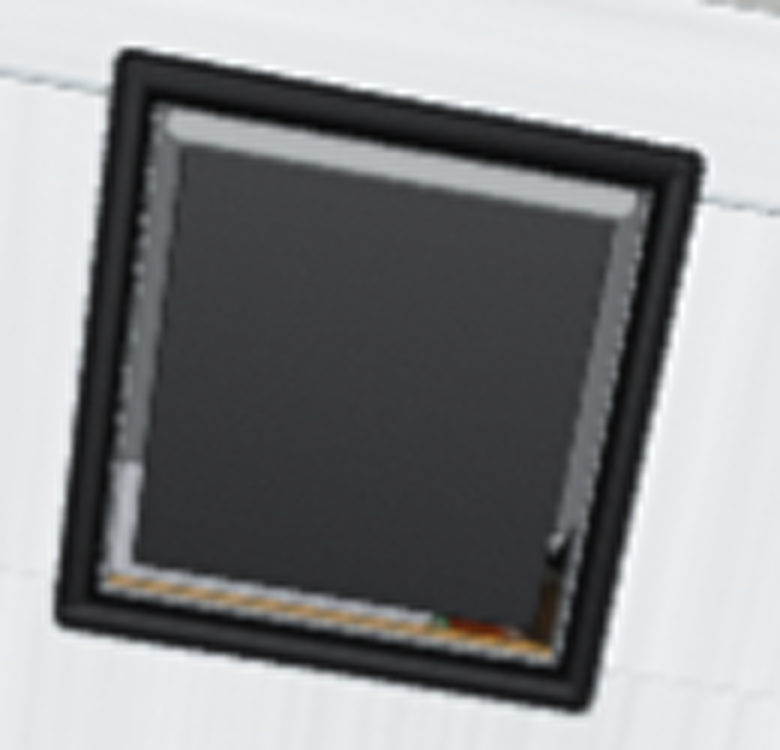

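Run:
```python
from h import *
o=[ 1.2091996,1.2091996,-1.2091996]
manip.move_to([0.59,-0.03,0.29],o)
snap('wrist','w9');crop('w9',100,0,360,195,3,'w9c')
manip.move_to([0.56,0.0,0.32],o)
snap('wrist','w10');crop('w10',150,60,410,255,3,'w10c')
print(manip.get_time())
```

```text
40.1333
```

View pics/w9c.png

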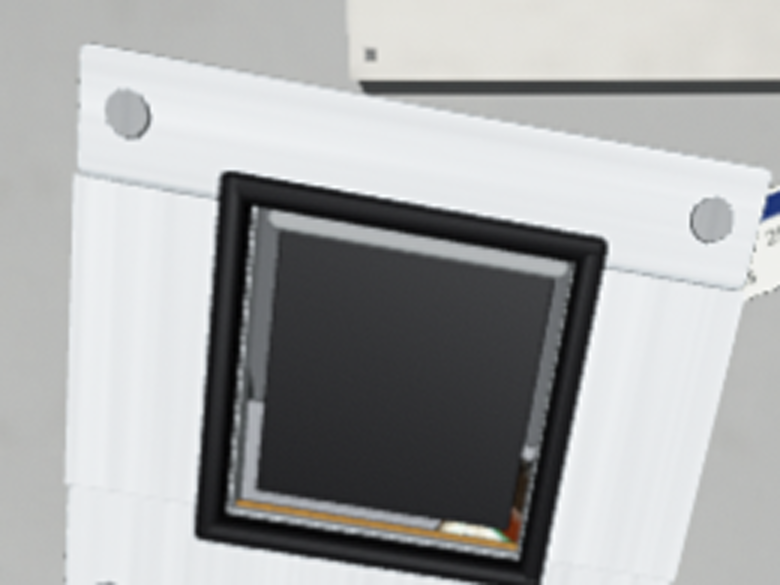

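View pics/w10c.png

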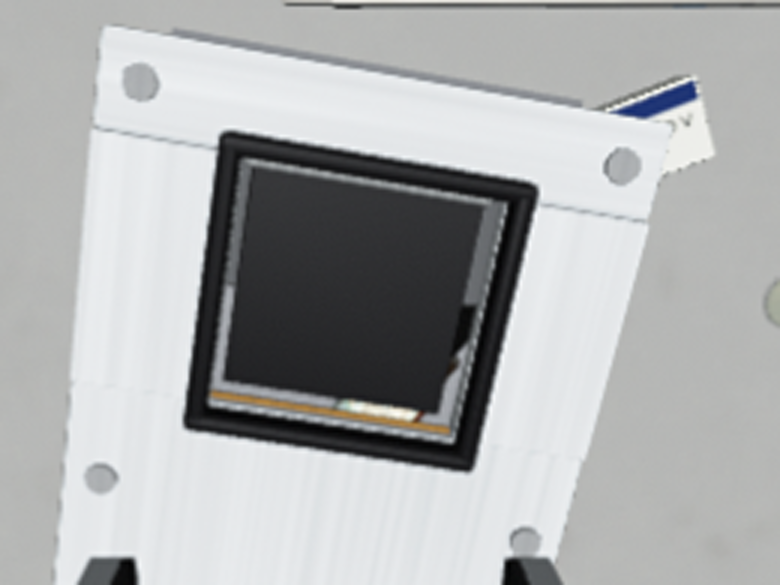

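Run:
```python
from h import *
im=[]
for f,(u,v) in (('w8',(268,125)),('w9',(240,140)),('w10',(260,150))):
    c=load(f)['image'][v:v+60,u:u+55,::-1];im.append(cv2.resize(c,None,fx=4.8,fy=9.0*4.8/9,interpolation=cv2.INTER_CUBIC))
cv2.imwrite('pics/cmp.png',np.hstack(im))
```

```text
(no output)
```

View pics/cmp.png

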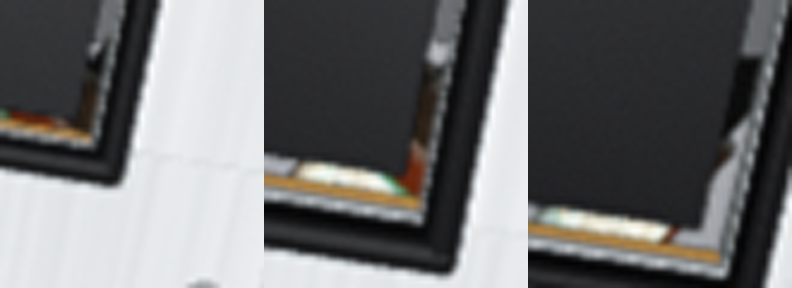

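Run:
```python
from h import *
a,b,c=load('w8'),load('w9'),load('w10')
print(tri([(a,288.2,134.4),(b,274.6,152.9),(c,306.7,162.1)]))
print(tri([(b,269.4,178.5),(c,290,197.9)]))
for z in(.06,.08,.1,.12,.14,.16):
    print(z,[np.round(atz(*q,z)[:2],3) for q in((a,288.2,134.4),(b,274.6,152.9),(c,306.7,162.1))])
# model of flap corners: flap level z=.160 half 37x36
y=np.array([.16,.987]);x=np.array([.987,-.16]);m=np.array([.5705,.025])
for n,i in(('w6',load('w6')),('w10',c)):
  for z in(.160,.150): print(n,z,[np.round(proj(i,[*(m+sx*.036*x-.035*y),z]),0) for sx in(-1,1)])
```

```text
(array([6.10201011e-01, 3.37321706e-04, 1.13249744e-01]), [np.float64(0.005739231577043998), np.float64(0.005697843060091089), np.float64(0.011201753491198355)])
(array([ 0.6010138 , -0.03177115,  0.10774105]), [np.float64(0.0013197859390962716), np.float64(0.0013197859390965308)])
0.06 [array([ 0.614, -0.012]), array([ 0.609, -0.014]), array([ 0.625, -0.002])]
0.08 [array([ 0.612, -0.009]), array([ 0.608, -0.01 ]), array([0.622, 0.003])]
0.1 [array([ 0.609, -0.007]), array([ 0.607, -0.006]), array([0.618, 0.007])]
0.12 [array([ 0.607, -0.004]), array([ 0.606, -0.003]), array([0.615, 0.011])]
0.14 [array([ 0.605, -0.002]), array([0.605, 0.001]), array([0.612, 0.016])]
0.16 [array([0.603, 0.001]), array([0.604, 0.005]), array([0.608, 0.02 ])]
w6 0.16 [array([213., 141.]), array([287., 153.])]
w6 0.15 [array([214., 139.]), array([286., 151.])]
w10 0.16 [array([223., 187.]), array([297., 198.])]
w10 0.15 [array([224., 184.]), array([296., 195.])]
```

The label on the bottle triangulates to z ≈ 0.108, below the flap (0.160), and the flap edge lies where a level flap should project. So the bottle is inside and showing only through the gap round the flap. One more picture after a pause will show whether it has settled.

Run:
```python
from h import *
manip.hold(.7)
c=snap('wrist','w11')
a=load('w10')['image'].astype(int);d=np.abs(a-c['image']).max(2);print(d[100:215,200:335].max(),d.max())
o=[ 1.2091996,1.2091996,-1.2091996]
manip.move_to([0.56,0.0,0.42],o); s=snap('side','s11');print(manip.get_contact_force(),manip.get_time())
w=load('w8')
# handwheel grip angle from w8
p=atz(w,286,312,.271);print('grip',p,np.degrees(np.arctan2(p[1]+.1235,p[0]-.546)))
```

```text
218 227
[-0.45675193  0.06976084 -0.65274189] 41.4167
grip [ 0.59529182 -0.12617241  0.271     ] -3.1033164681687744
```

View pics/s11.png

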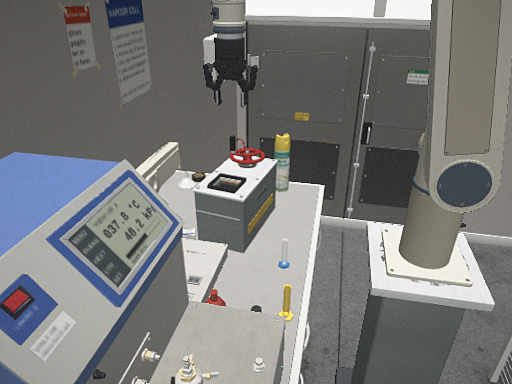

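Run:
```python
from h import *
a=load('w10');b=load('w11');print(np.array(a['cam_to_world'])[:3,3],np.array(b['cam_to_world'])[:3,3])
x=a['image'][90:240,190:350,::-1];y=b['image'][90:240,190:350,::-1]
cv2.imwrite('pics/cmp2.png',cv2.resize(np.hstack([x,y]),None,fx=2.5,fy=2.5,interpolation=cv2.INTER_CUBIC))
```

```text
[0.559447   0.08155184 0.44361873] [0.55956774 0.0812031  0.44012145]
```

View pics/cmp2.png

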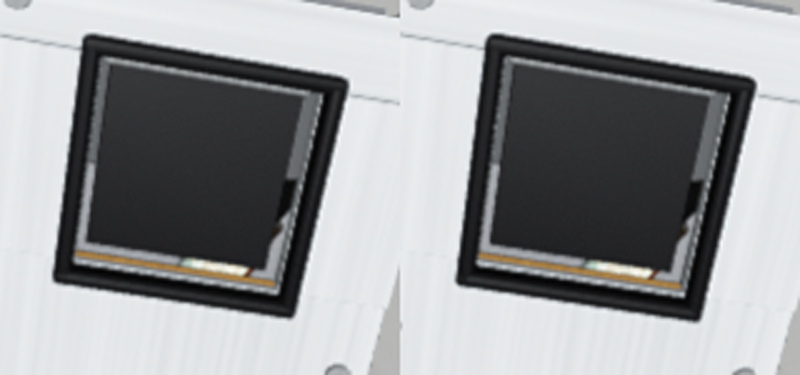

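The two pictures match apart from a small camera shift, because the arm was still settling in w10. That shift weakens the depth estimate, so I'll take two settled views to measure the bottle's depth properly.

Run:
```python
from h import *
o=[ 1.2091996,1.2091996,-1.2091996]
ims=[]
m=[.5705,.025,.165]
for i,p in enumerate(([0.52,0.03,0.30],[0.56,0.05,0.30],[0.535,-0.0,0.29])):
    manip.move_to(p,o);manip.hold(.5);c=snap('wrist',f'v{i}')
    u,v=proj(c,[.585,-.005,.15]).astype(int);u=max(u,50);v=max(v,45);print(u,v)
    ims.append(cv2.resize(c['image'][v-45:v+45,u-50:u+50,::-1],None,fx=4,fy=4,interpolation=cv2.INTER_CUBIC)[:300] if 0 else cv2.resize(c['image'][v-45:v+45,u-50:u+50,::-1],(400,360),interpolation=cv2.INTER_CUBIC))
print(manip.get_time())
cv2.imwrite('pics/v01.png',np.hstack(ims[:2]));cv2.imwrite('pics/v2c.png',ims[2])
```

```text
325 222
282 241
313 195
44.2917
```

View pics/v01.png

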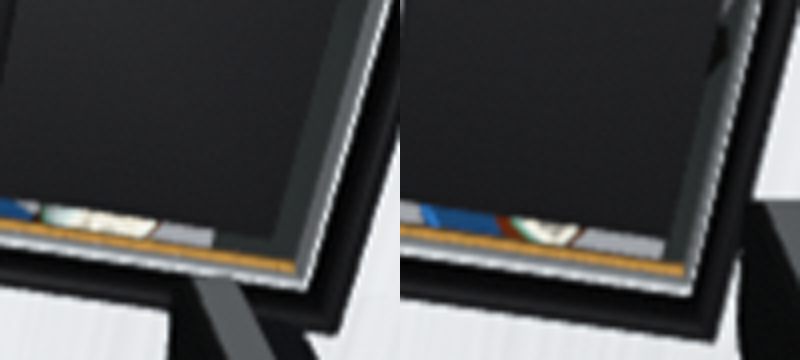

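View pics/v2c.png

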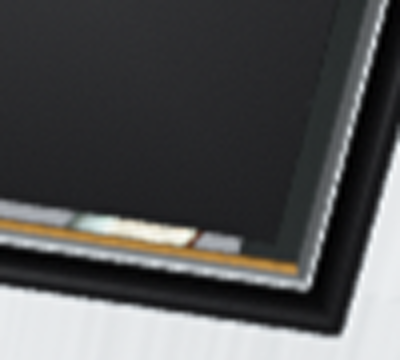

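The gap beside the flap also shows the blue foot of the cylinder, so I'll measure its height too.

Run:
```python
from h import *
ims=[]
for f,(u,v) in(('v0',(210,185)),('v1',(195,210)),('v2',(225,185))):
    c=load(f)['image'][v:v+60,u:u+130,::-1];ims.append(cv2.resize(c[:32+1],None,fx=6,fy=6,interpolation=cv2.INTER_CUBIC))
    print(np.array(load(f)['cam_to_world'])[:3,3])
cv2.imwrite('pics/v012.png',np.vstack(ims))
```

```text
[0.51968781 0.1110874  0.42058979]
[0.5593459  0.13105554 0.42038979]
[0.53462049 0.08152749 0.41021202]
```

View pics/v012.png

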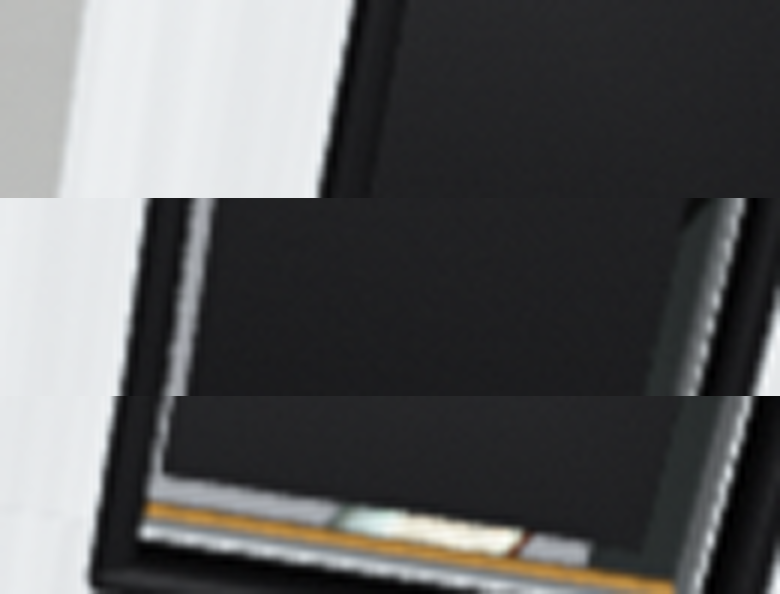

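Run:
```python
from h import *
ims=[]
for f,(u,v) in(('v0',(220,208)),('v1',(195,226)),('v2',(225,194))):
    c=load(f)['image'][v:v+32,u:u+130,::-1];ims.append(cv2.resize(c,None,fx=6,fy=6,interpolation=cv2.INTER_CUBIC))
cv2.imwrite('pics/v012b.png',np.vstack(ims))
```

```text
(no output)
```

View pics/v012b.png

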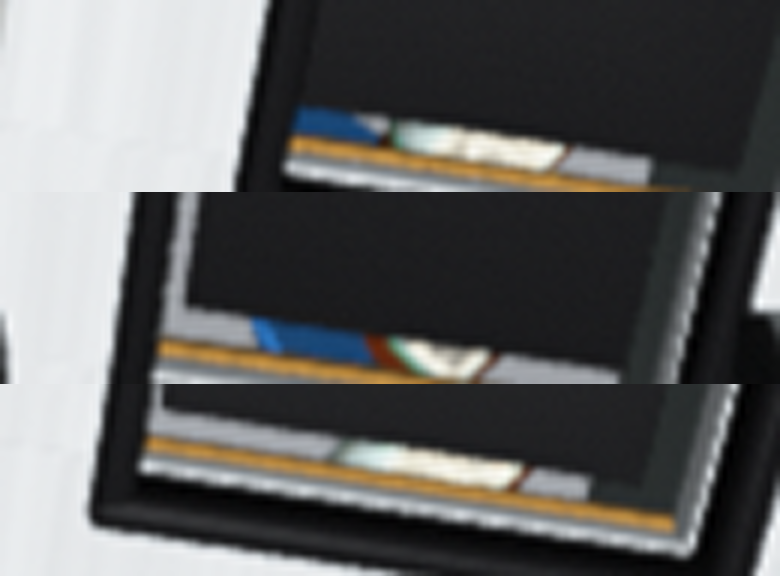

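Run:
```python
from h import *
v=[load(f'v{i}') for i in range(3)]
pts=[(v[0],315,233.8),(v[1],276.7,254.8),(v[2],312,210)]
pl=[(v[0],220+385/6,208+130/6),(v[1],195+372/6,226+155/6),(v[2],225+335/6,194+65/6)]
bl=[(v[0],220+372/6,208+130/6),(v[1],195+310/6,226+140/6)]
for n,P in(('R',pts),('L',pl),('blue',[(v[1],195+262/6,226+140/6),(v[0],220+372/6,208+130/6)])):
  for z in(.16,.14,.12,.1,.08,.06):print(n,z,[np.round(atz(*q,z)[:2],3).tolist() for q in P])
```

```text
R 0.16 [[0.574, -0.012], [0.579, -0.014], [0.583, -0.015]]
R 0.14 [[0.578, -0.022], [0.58, -0.025], [0.587, -0.022]]
R 0.12 [[0.582, -0.031], [0.582, -0.036], [0.59, -0.03]]
R 0.1 [[0.586, -0.041], [0.583, -0.047], [0.594, -0.038]]
R 0.08 [[0.591, -0.05], [0.585, -0.059], [0.598, -0.045]]
R 0.06 [[0.595, -0.06], [0.586, -0.07], [0.602, -0.053]]
L 0.16 [[0.546, -0.008], [0.56, -0.011], [0.556, -0.01]]
L 0.14 [[0.547, -0.017], [0.56, -0.022], [0.558, -0.017]]
L 0.12 [[0.549, -0.027], [0.56, -0.033], [0.559, -0.024]]
L 0.1 [[0.551, -0.036], [0.56, -0.044], [0.561, -0.032]]
L 0.08 [[0.553, -0.045], [0.56, -0.055], [0.563, -0.039]]
L 0.06 [[0.555, -0.054], [0.561, -0.065], [0.564, -0.046]]
blue 0.16 [[0.543, -0.008], [0.544, -0.008]]
blue 0.14 [[0.542, -0.019], [0.545, -0.017]]
blue 0.12 [[0.541, -0.03], [0.547, -0.027]]
blue 0.1 [[0.539, -0.04], [0.549, -0.036]]
blue 0.08 [[0.538, -0.051], [0.551, -0.045]]
blue 0.06 [[0.537, -0.062], [0.553, -0.054]]
```

Run:
```python
from h import *
o=[ 1.2091996,1.2091996,-1.2091996]
ims=[]
for i,p in enumerate(([0.53,0.09,0.27],[0.57,0.09,0.27])):
    manip.move_to(p,o);manip.hold(.4);c=snap('wrist',f'y{i}')
    u,v=proj(c,[.56,-.012,.165]).astype(int);u0,v0=max(u-65,0),min(max(v-30,0),334);print(u0,v0)
    ims.append(cv2.resize(c['image'][v0:v0+50,u0:u0+130,::-1],None,fx=6,fy=6,interpolation=cv2.INTER_CUBIC))
print(manip.get_time())
cv2.imwrite('pics/y01.png',np.vstack(ims))
```

```text
226 283
180 283
45.9333
```

View pics/y01.png

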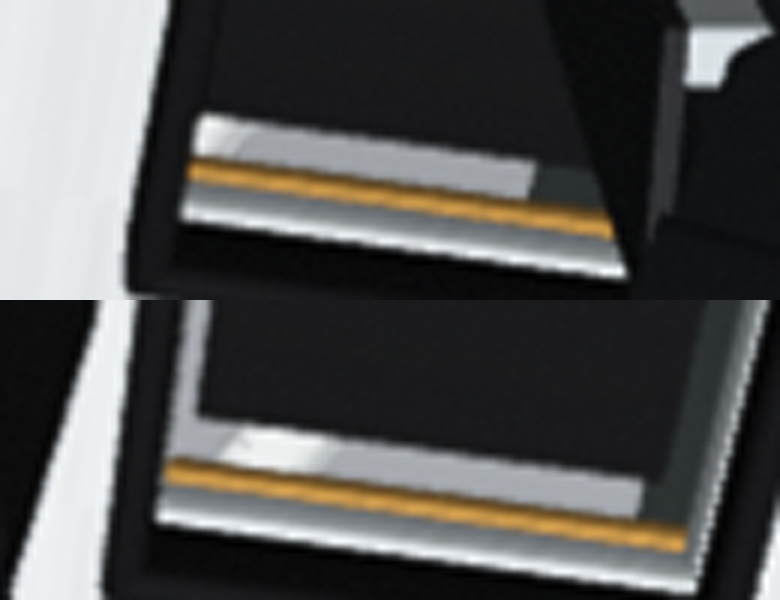

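Run:
```python
from h import *
y=[load(f'y{i}') for i in range(2)]
P=[(y[0],226+250/6,283+145/6),(y[1],180+330/6,283+155/6),(y[1],180+235/6,283+140/6)]
for z in(.16,.14,.12,.1,.08,.06,.04):print(z,[np.round(atz(*q,z)[:2],3).tolist() for q in P])
```

```text
0.16 [[0.54, -0.01], [0.551, -0.011], [0.537, -0.008]]
0.14 [[0.541, -0.025], [0.549, -0.027], [0.534, -0.024]]
0.12 [[0.542, -0.041], [0.547, -0.042], [0.531, -0.039]]
0.1 [[0.542, -0.057], [0.546, -0.058], [0.528, -0.055]]
0.08 [[0.543, -0.072], [0.544, -0.074], [0.525, -0.07]]
0.06 [[0.544, -0.088], [0.542, -0.09], [0.523, -0.086]]
0.04 [[0.545, -0.104], [0.541, -0.105], [0.52, -0.101]]
```

The deep views under the gate show only the slide and the clear tube, with the tube edge at z ≈ 0.07. These sight lines pass above the foot and the bottle body, so both lie below about 0.115 there. Both rejects are therefore under the 0.13 limit and the flap is level. I'll retreat and hand in.

Run:
```python
from h import *
p=manip.get_position()
manip.servo_line([p[0],p[1],.40],rate=.2);manip.hold(.3)
print(manip.get_contact_force(),manip.get_time())
manip.sign_off()
```

```text
[ 0.22037928 -0.23805774 -0.70683481] 47.0333
the job is handed in; nothing more can be done
```

The gate is open and backed off, and both rejects are in the cask. I handed the job in at 47 s of the 72 s allowed; the rig gave no verdict.

- **Handwheel:** I cranked it anticlockwise about 550° until the force jumped to 25 N at the stop. I backed it off about 90° and left the grip there. Before hand-in a wrist picture put the grip at about -3°, against the -9° where I released it. That picture was taken before the arm had quite settled. Either angle is well within the 22° allowed.
- **Cylinder and bottle:** I lowered the large blue-footed cylinder and then the amber dropper bottle through the mouth and let them drop.
- **Flap:** It looked level and shut after each drop, and its edge sat where a closed flap should.
- **Bystanders:** In the pictures before hand-in they stood where they began. The arm was clear, with under 1 N at the wrist.

**Less certain:** the bottle and the cylinder's foot are still just visible through the gap beside the flap, so they have not slid fully out of sight under the wheel. My first depth estimate for the bottle (0.108 m at its label) used pictures taken before the arm had settled. Settled views put both things below about 0.115 m there. That is under the 0.13 m limit, but it is a bound from sight lines and not a direct measurement of each origin.

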